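# Press a dowel home with one turn of the press wheel

## Task

Slide the pine rail with the started dowel, dowel end first, into the channel of the blue dowel press until it rests fully home against the end stop, without ramming it. Then take the red handle, press it lightly down on its spring and, keeping it lightly pressed all the way round (neither springing up nor pushed down hard), turn the wheel exactly one revolution clockwise as seen from above, so that the ram drives the dowel flush and comes back up with the wheel at its mark again. Let go at the mark, leave the rail in the press, and leave the mallet, the glue bottle and the small offcut beside the press where they are.

Things in the scene. Friction and masses are not known exactly. Their poses are not given: they have to be found in the camera images.
- press: Blue bench dowel press, bolted to the bench, about 190 x 320 mm. Origin on the bench under the machine; x points from the open front of the loading channel to its end stop, y to the left (towards the wheel), z up. A gear casing (180 x 160 mm, 158 mm high, centre at x -30, y 100 mm) carries the wheel
- mouth (a point): front end of the loading channel's centre line (at x = -85, y = -85 mm of the press), on its bed. The bed is 6 mm high and begins 30 mm before this point. The mouth is about 63 mm wide here and narrows over 42 mm to two parallel guides 49 mm apart; its walls are 12 mm thick and 12 mm high above the bed, so that a rail can be held above them
- stop_face (a point): point on the flat end stop of the channel, on its centre line (x = 65, y = -85 mm of the press), 20 mm above the bed; the stop is 30 mm high
- ram_head (a point): on the ram's axis (x = 45, y = -85 mm of the press), 90 mm above the bench, at the top of a small guide block (x 30 to 60, y -102 to -60 mm, 80 to 90 mm up). The ram, a 14 mm steel rod, hangs there on an open crank; its tip is 71 mm up when raised. Crank and head arm behind it (x 23 to 67, y -90 to 65 mm) reach 165 mm up
- hub (a point): centre of the upper face of the grey flywheel (170 mm across, 14 mm thick, nearly level on top of the casing, 187 mm up). Its bearing is out of true: the wheel leans by several degrees, so the handle rises and falls by about 10 mm in all on its way round; where and how much is for the hand to feel
- handle_grip (a point): middle of the red crank handle: a round upright grip 28 mm thick and 50 mm high (top 22 mm above this point, foot 28 mm below, then some 12 mm of bare stem down to the wheel), 65 mm from the wheel's axis. The grip spins freely on its stem, so a hand can keep its direction all the way round. At the start it is at the front of the wheel
- handle (a joint): how far the red handle is pushed down on its spring (m), 0 = up, 9 mm travel; the spring starts at 2.5 N and stiffens by 3 N per mm. It must stay more than 0.5 mm down (4 N) whenever the wheel is away from its mark (dead-man catch) and never go more than 6.5 mm down (22 N); about 12 N is right
- wheel (a joint): angle of the flywheel (rad), growing clockwise seen from above: 0 = its yellow mark at the yellow pointer at the casing's front, 6.283 = one revolution on. It stays where it is left; turning takes 3 N at the handle, up to 10 N while the dowel is driven. No stop at one revolution: going on begins a second stroke
- rail_center (a point): centre (half-way up) of the pine rail to load: 150 (x) x 45 x 40 mm high, 0.15 kg, lying flat, dark band near its middle; its x axis points to the dowel end. The dowel stands 55 mm from the centre along x. Home, the end face is against the end stop and the centre at x = -10, y = -85 mm of the press
- dowel (a joint): how far the dark dowel (10 mm thick) is driven into the rail (m): 0 = as started, 14 mm proud; 0.014 = flush. It needs some 35 N, so only the ram should drive it
- mallet: pine carpenter's mallet, head 130 x 75 x 65 mm, lying, origin under the head; leave alone
- glue: white glue bottle 56 mm wide, 150 mm high; leave alone
- offcut_b: small pine offcut 60 x 35 x 20 mm; leave alone
Mind the look-alikes: they are no part of the job. What is shaped like the part that bears rail_center but orange is not meant.

How it is judged:
By the outcome, as a careful person would: the job done as asked, in the order asked, and still so for the second after the job is handed in, with the robot touching nothing.
It also fails if it takes over 72 s, if anything falls off the work surface, if the arm or the gripper's body presses on something with over 40 N, if the wrist force passes 120 N, or if a joint passes its speed limit or range.

## Robot

A 6-joint arm with a two-finger parallel gripper is mounted at the origin on the work surface. World frame = base frame: x ahead of the robot, y to its left, z up, the work surface at z = 0. Lengths are in mm, angles in degrees, forces in N, time in s.
With the tool pointing down it reaches from about 300 to 850 mm from the base axis. Payload 4.2 kg.
Tool frame: the origin (TCP) lies at the very end of the fingers, on their centre line; the grasp point (between the pads) lies 19 mm behind it; z points along the fingers, y is the direction in which the jaws open and shut (so a half turn about z gives the same grasp; the last joint's range is limited). The gripper opens to 91 mm and grips with 3 to 60 N. Pads are 32 mm wide; open, the fingers measure 118 mm over their backs; the gripper's body (76 mm by 178 mm) begins 60 mm behind the grasp point.
Start: joints at [62.223, 18.312, 89.639, -0, 72.044, -1.146], TCP at [257.745, 514.014, 213.976] pointing down, gripper open.
Joint ranges: [-177.97, 177.97], [-48.28, 115.42], [12.27, 149.76], [-77.06, 257.06], [2.81, 150.46], [-146.56, 146.56]. Speed limits (degrees/s): [147.25, 147.25, 180, 180, 180, 180].

## Interface

Orientations are given as [roll, pitch, yaw] about the fixed x, y, z axes, in that order (R = Rz(yaw) Ry(pitch) Rx(roll)).
In Python, from workcell import monitor, eyes, job gives the robot as it stands.
- The arm moves only by the tool move_arm, never from a script. Its argument "increments" is a list that holds one entry, the list of rows, each a list of 7 numbers: the opening, from 0 (shut) to 1 (fully open), then the shift along the tool's x, y, z in cm, then the turn, a rotation vector about the tool's x, y, z in rad. In form: [[[jaw, x, y, z, ax, ay, az], ...]]. A call has 1 to 12 rows; each row shifts and turns the pose as measured when the row begins, along the tool's axes as they then stand; what a row does not reach is not made up. A row lasts 1/8 s, in which the tool goes at most 62.5 mm and 10.7 degrees, less where a joint would pass 70% of its speed; a pose out of reach is approached as far as the arm can. A call is refused whole if a number of a shift passes 6.25 or a number of a turn 0.188, either way. A call with a gripper value outside its range is refused whole. The fingers move at their own pace and stop on an object; "force" is the grip in N (left out, the last holds). Time passes only in rows, so rows that do not move let the fingers close. It gives the time, the measured TCP pose, the force and the opening at its end, in the units of the state.
- monitor.state(): the state, without advancing time (a new reading comes with each control period).
- eyes.grab_frame(name): name is "scene" or "top"; returns a dict with "color" (384x512x3 uint8, red, green, blue), "z_map" (384x512 float32, mm along the optical axis (not along the pixel's ray), 0 where there is no reading), "camera_matrix" (3x3 intrinsics, pixels), "rvec" (rotation vector, rad) and "tvec" (3), from world to camera coordinates, as OpenCV has them. Camera axes: x right, y down, z forward; pixel columns grow to the right and rows downward; lengths in mm; the calibration is good to about 2 mm. A picture is of the moment at which its call begins.
- job.job_done(): hands the job in, once; it reports no verdict.
The state is a dict: "time_s": time; "qpos": joint angles; "qvel": joint speeds; "effort": joint torques, N m; "ee_pos": TCP position; "ee_rot": TCP orientation; "force": force on the tool from outside, world axes, zero at the start; "torque": the same for the moment, N m; "gripper_width": finger opening in mm.
Only numpy, scipy, OpenCV 4.12 (cv2) and the standard library are available. Lean on these libraries where they do the work, as an engineer would, in place of code of your own. Each camera call takes 0.05 s, during which the arm holds its last target. There are 200 camera calls.

## Working session

There is one attempt and no reset: what is moved stays moved. The work goes in short steps, Python scripts to look and compute and a tool call to move; the robot and the scene stay as the last step left them, time stands still between calls to the robot, and variables do not carry over. Pictures are saved under pics/ and viewed, about 8 in all and at most 12, crops included, and the job is handed in when it is done.

Besides the shell and the picture viewer there is one more tool, called after "Call:" as name(argument=value, ...), one argument or row to a line, values as JSON. move_arm: Moves the arm, as the interface text tells. Its arguments: {"type":"object","properties":{"increments":{"type":"array"},"force":{"type":"number"}},"required":["increments"]}

```bash
mkdir -p pics; ls
cat > h.py <<'E'
import numpy as np, cv2
from workcell import monitor, eyes, job
def grab(n):
    f=eyes.grab_frame(n); f['R']=cv2.Rodrigues(np.array(f['rvec'],float))[0]; f['t']=np.array(f['tvec'],float).ravel(); f['K']=np.array(f['camera_matrix'],float); return f
def cloud(f):
    z=f['z_map'].astype(float); v,u=np.indices(z.shape)
    K=f['K']; c=np.stack([(u-K[0,2])/K[0,0]*z,(v-K[1,2])/K[1,1]*z,z],-1)
    return (c-f['t'])@f['R']
def ray(f,u,v,h):
    d=f['R'].T@np.linalg.inv(f['K'])@np.array([u,v,1.]); o=-f['R'].T@f['t']
    return o+d*(h-o[2])/d[2]
def proj(f,p):
    return cv2.projectPoints(np.array(p,float).reshape(-1,1,3),f['R'],f['t'],f['K'],None)[0].reshape(-1,2)
def save(f,n,crop=None,s=1):
    im=f['color'][...,::-1]
    if crop: a,b,c,d=crop; im=im[b:d,a:c]
    cv2.imwrite('pics/'+n,cv2.resize(im,None,fx=s,fy=s,interpolation=cv2.INTER_CUBIC))
E
python3 - <<'E'
from h import *
for n in('scene','top'):
    f=grab(n); print(n,-f['R'].T@f['t'],f['K'][0,0]); save(f,n+'0.png',s=1.5)
    np.save(n+'0.npy',np.dstack([f['color'],cloud(f)]))
print(monitor.state())
E
```

```text
pics
scene [1021.51892907  916.34593803  978.2087936 ] 440.1119965716425
top [ 332.53522631   27.10287002 1788.56676538] 467.0220581400428
{'time_s': 0.1, 'qpos': array([ 6.22206556e+01,  1.83454806e+01,  8.96987611e+01, -6.45514692e-04,
        7.20427372e+01, -1.14643222e+00]), 'qvel': array([ 0.04594646, -0.13087648, -0.20601269, -0.02077602, -0.08980488,
        0.09495948]), 'effort': array([ 1.49667481e-03, -4.13331950e+01, -2.32510614e+01,  7.28316559e-02,
        4.21105733e-02, -6.62483103e-05]), 'ee_pos': array([257.55759497, 513.59541893, 213.23382034]), 'ee_rot': array([-1.79913026e+02, -1.12660268e-03,  1.53367286e+02]), 'force': array([-0.01443236,  0.37100234,  0.29799789]), 'torque': array([ 0.01766311, -0.04727612, -0.00605895]), 'gripper_width': 90.84332375036234}
```

View pics/scene0.png

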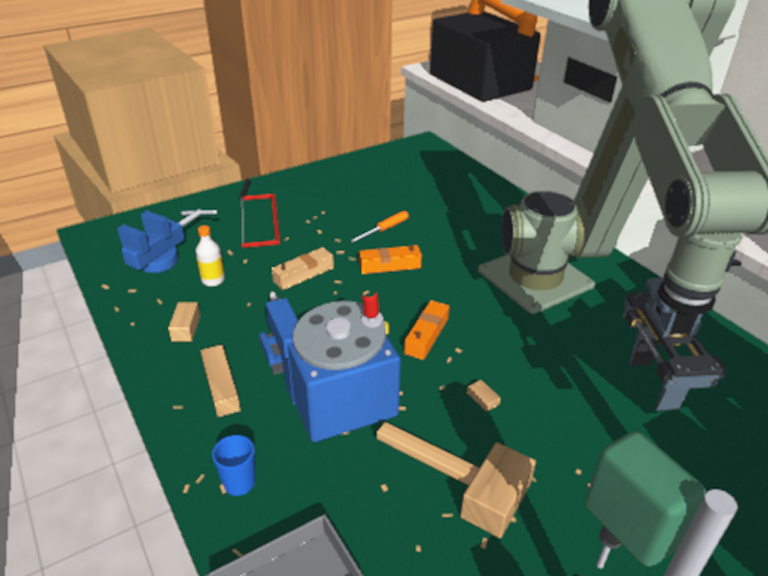

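View pics/top0.png

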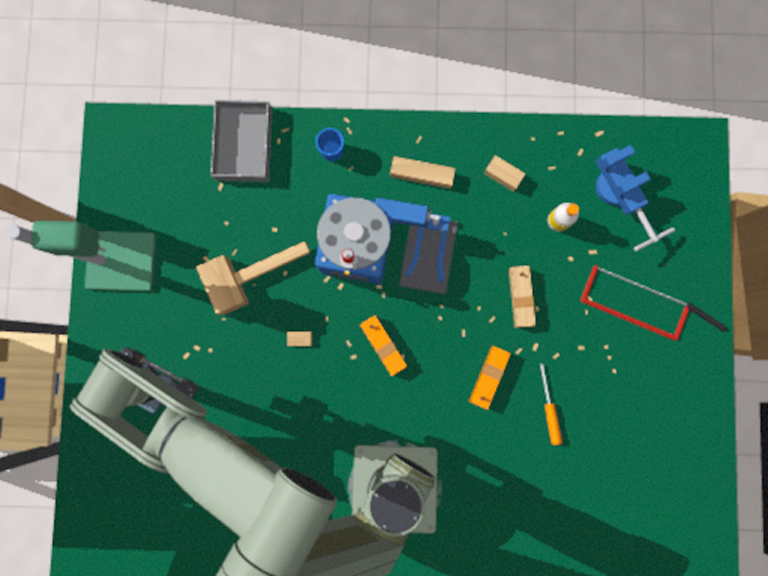

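The top view (1.5x) shows the following candidates for the rail:
- The pine rail with a dark band is at (522,295), and at (303,267) in the scene view.
- The orange look-alikes are at (383,345) and (490,378).
- The plain pine blocks without a band are at (422,172) and (505,172), and the small offcut at (299,339).

I choose the banded pine one at (522,295). The press is at (390,240), with its channel mouth facing the robot.

```bash
cat > m.py <<'E'
from h import *
d=np.load('top0.npy'); col=d[...,:3].astype(np.uint8); P=d[...,3:]
hsv=cv2.cvtColor(col,cv2.COLOR_RGB2HSV); Z=P[...,2]
def rect(m,name):
    q=P[m][:,:2].astype(np.float32); (c,s,a)=cv2.minAreaRect(q); print(name,len(q),np.round(c,1),np.round(s,1),round(a,1),'z',np.round(np.percentile(P[m][:,2],[5,50,95]),1)); return q
v,u=np.indices(Z.shape)
box=lambda a,b,c,e:(u>a)&(u<c)&(v>b)&(v<e)
m=box(330,170,368,225)&(Z>32)&(Z<48); rect(m,'rail')
m2=box(330,170,368,225)&(Z>49); print('dowel',P[m2])
pr=box(200,120,310,200)
w=rect(pr&(Z>181)&(Z<200)&(hsv[...,1]<60),'wheel')
m=pr&(Z>175)&(hsv[...,1]>120)&((hsv[...,0]<8)|(hsv[...,0]>172)); rect(m,'grip'); 
rect(pr&(Z>100)&(Z<172)&(hsv[...,0]>100)&(hsv[...,0]<125)&(hsv[...,1]>100),'blue high')
rect(pr&(Z>2.5)&(Z<9)&(u>266),'bed')
rect(pr&(Z>12)&(Z<26)&(u>266),'walls')
rect(pr&(Z>28)&(Z<45)&(u>266),'stop')
y=(hsv[...,0]>22)&(hsv[...,0]<35)&(hsv[...,1]>150)&(hsv[...,2]>150)&pr
print('yellow',P[y].round(0))
f=dict(color=col); save(f,'c.png',(200,120,370,225),4.5)
E
python3 m.py
```

```text
rail 453 [ 487.6 -308. ] [150.2  48.1] 7.1 z [33.4 39.  45.7]
dowel [[ 332.53522631   27.10287002 1788.56676538]
 [ 332.53522631   27.10287002 1788.56676538]
 [ 548.12439434 -298.59298427   53.19713956]
 [ 543.90314467 -297.91483568   56.98107875]
 [ 544.27671863 -302.04897679   54.77514707]
 [ 544.55509387 -306.04241784   53.35047511]
 [ 540.46590674 -280.60509946   50.01198243]
 [ 539.25799159 -296.54459038   64.45109332]
 [ 541.0230857  -302.87246058   50.60234694]
 [ 541.12118812 -306.59008318   50.65660207]
 [ 533.42377507 -299.2521586    50.36961852]
 [ 533.43377221 -302.82358561   51.18912946]
 [ 481.18268688 -307.17370775   50.14699776]
 [ 332.53522631   27.10287002 1788.56676538]
 [ 451.68854027 -318.62299489   49.73899921]
 [ 414.54100327 -318.94879695   49.49011318]
 [ 332.53522631   27.10287002 1788.56676538]]
wheel 1412 [608.6 114. ] [163.4 163.9] 1.6 z [181.8 187.5 197. ]
grip 16 [539.1 120.6] [ 6.1 21.9] 6.2 z [220.3 239.8 253.7]
blue high 798 [606.2  69.4] [248.6 186.9] 81.8 z [125.6 158.8 168. ]
bed 916 [626.9 -80.1] [305.2 163.1] 1.4 z [2.8 5.1 8.4]
walls 263 [636.9 -78.8] [134.1 275.5] 87.0 z [12.3 16.1 23.7]
stop 41 [655.7 -94.3] [ 46.9 234.8] 86.8 z [28.6 37.  42. ]
yellow [[519. 131. 167.]
 [519. 127. 171.]
 [517. 132. 151.]
 [517. 128. 157.]
 [517. 124. 160.]]
```

View pics/c.png

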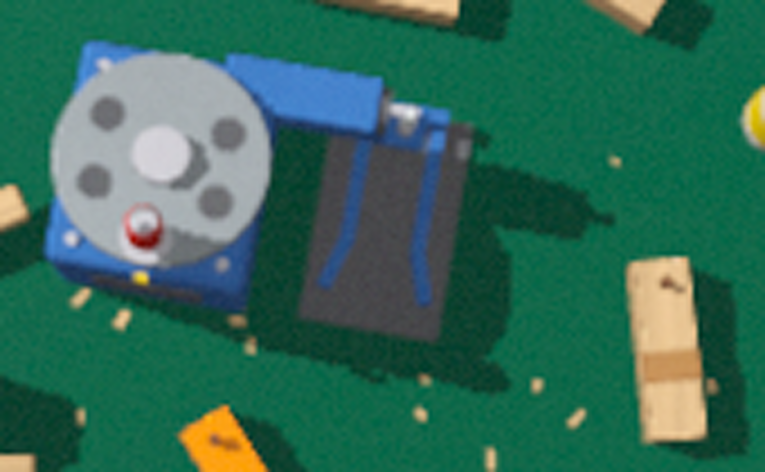

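The crop confirms it: the pine rail at crop (667,350) has a dark band and its dowel at the far (+x) end. The press channel opens toward the robot and the grip is at crop (143,225). Next I'll get the press pose from the guides and the wheel plane.

```bash
cat > m2.py <<'E'
from h import *
f=grab('top'); col=f['color']; P=cloud(f); Z=P[...,2]
hsv=cv2.cvtColor(col,cv2.COLOR_RGB2HSV); v,u=np.indices(Z.shape)
box=lambda a,b,c,e:(u>a)&(u<c)&(v>b)&(v<e)
# rail edges by contour of colour mask, rays to z=40
m=box(330,170,368,228)&(hsv[...,0]<25)&(hsv[...,2]>110)&(hsv[...,1]>50)
m=cv2.morphologyEx(m.astype(np.uint8),cv2.MORPH_CLOSE,np.ones((5,5)));m=cv2.morphologyEx(m,cv2.MORPH_OPEN,np.ones((5,5)))
c=max(cv2.findContours(m,0,2)[0],key=cv2.contourArea).reshape(-1,2)
q=np.array([ray(f,a,b,40)[:2] for a,b in c],np.float32); r=cv2.minAreaRect(q); print('rail',r, cv2.boxPoints(r).round(1).tolist())
# guides: blue, channel region
b=(hsv[...,0]>100)&(hsv[...,0]<125)&(hsv[...,1]>120)
for nm,bx in (('L',(272,152,283,172)),('R',(291,152,300,170)),('Lf',(268,150,284,192)),('Rf',(288,150,301,192))):
    mm=b&box(*bx); pts=[]
    for row in range(bx[1]+1,bx[3]):
        cc=np.nonzero(mm[row])[0]
        if len(cc): pts.append(ray(f,cc.mean(),row,18)[:2])
    pts=np.array(pts); 
    vx,vy,x0,y0=cv2.fitLine(pts.astype(np.float32),cv2.DIST_HUBER,0,.01,.01).ravel()
    print(nm,'yaw',np.degrees(np.arctan(vy/vx)),x0,y0,'first/last',pts[0],pts[-1])
# wheel plane
m=box(205,128,264,185)&(Z>170)&(Z<203)&(hsv[...,1]<50); q=P[m]
for _ in range(4):
    A=np.c_[q[:,:2]-[608,114],np.ones(len(q))]; s,*_=np.linalg.lstsq(A,q[:,2],rcond=None); e=q[:,2]-A@s; q=q[abs(e)<8]
print('plane',s,'deg',np.degrees(np.hypot(*s[:2])),'rms',e.std(),len(q))
w=(m.astype(np.uint8)); cw=max(cv2.findContours(w,0,2)[0],key=cv2.contourArea).reshape(-1,2)
q=np.array([ray(f,a,b_,187)[:2] for a,b_ in cv2.convexHull(cw).reshape(-1,2)],np.float32)
print('ellipse',cv2.fitEllipse(q), cv2.minEnclosingCircle(q))
# hub cap: bright
m=box(225,143,250,165)&(hsv[...,2]>190)&(hsv[...,1]<50); print('hubcap',m.sum(),ray(f,u[m].mean(),v[m].mean(),200),'Z',np.median(Z[m]))
red=((hsv[...,0]<8)|(hsv[...,0]>172))&(hsv[...,1]>110)&box(205,128,264,185); print('red px',u[red].mean(),v[red].mean(),red.sum(),ray(f,u[red].mean(),v[red].mean(),235))
g=grab('scene'); hs=cv2.cvtColor(g['color'],cv2.COLOR_RGB2HSV); V,U=np.indices(hs.shape[:2])
red=((hs[...,0]<8)|(hs[...,0]>172))&(hs[...,1]>130)&(U>230)&(U<262)&(V>185)&(V<220)
print('scene red',U[red].min(),U[red].max(),V[red].min(),V[red].max(),ray(g,U[red].mean(),V[red].mean(),227))
E
python3 m2.py
```

```text
rail ((485.0986328125, -304.9992980957031), (152.04965209960938, 55.083343505859375), 6.261544227600098) [[406.5, -285.8999938964844], [412.5, -340.70001220703125], [563.7000122070312, -324.1000061035156], [557.7000122070312, -269.29998779296875]]
L yaw -8.844276 614.12335 -42.94668 first/last [649.68320392 -47.77451774] [579.67165209 -37.94220727]
R yaw -9.755029 620.3009 -105.38567 first/last [ 651.41514631 -111.02506628] [589.08468396 -98.88030212]
Lf yaw -12.113888 603.6461 -40.09785 first/last [657.56648184 -51.42944257] [532.9828211 -19.9995195]
Rf yaw -4.118633 590.0199 -102.5039 first/last [658.85074733 -98.41175475] [ 519.95702222 -102.19768465]
plane [-7.83545566e-02  4.82876746e-03  1.86485189e+02] deg 4.4979024475386185 rms 3.298443376350707 1557
ellipse ((608.3382568359375, 113.27825164794922), (164.0471649169922, 167.58265686035156), 176.97373962402344) ((607.8932495117188, 113.44210052490234), 84.0522232055664)
hubcap 125 [611.2768382  114.80617781 200.        ] Z 197.33467447914336
red px 231.75 172.65 20 [539.57569217 121.66503602 235.        ]
scene red 241 252 195 211 [547.95286535 122.67446509 227.        ]
```

```bash
cat > pl.py <<'E'
import sys,json
from h import *
from scipy.spatial.transform import Rotation as Ro, Slerp
# usage: pl.py jaw n x y z yaw  -> rows from the measured pose to the target, straight
def plan(jaw,n,x,y,z,yaw,roll=180.,pitch=0.):
    s=monitor.state(); p=np.array(s['ee_pos']); R0=Ro.from_euler('xyz',s['ee_rot'],degrees=True)
    R1=Ro.from_euler('xyz',[roll,pitch,yaw],degrees=True); rv=(R0.inv()*R1).as_rotvec()
    print('at',p.round(1),np.round(s['ee_rot'],1),'F',np.round(s['force'],1),'w',round(s['gripper_width'],1),'t',round(s['time_s'],2),'d',(np.array([x,y,z])-p).round(1),'q',np.round(s['qpos'],0))
    rows=[]
    for i in range(n):
        R=R0*Ro.from_rotvec(rv*i/n); d=R.inv().apply((np.array([x,y,z])-p)/n)/10
        rows.append([jaw]+[round(float(a),2) for a in d]+[round(float(a),3) for a in rv/n])
    print(json.dumps(rows).replace(' ',''), 'max',np.abs(np.array(rows)[:,1:4]).max(),np.abs(np.array(rows)[:,4:]).max())
if __name__=='__main__': a=[float(t) for t in sys.argv[1:]]; plan(a[0],int(a[1]),*a[2:])
E
python3 pl.py 1 20 447 -314 200 6.3
```

```text
at [257.6 513.8 213.4] [-179.9   -0.   153.4] F [-0.5 -0.6 -0.1] w 91.6 t 0.2 d [ 189.4 -827.8  -13.4] q [62. 18. 90.  0. 72. -1.]
[[1.0,-2.7,-3.28,0.07,-0.0,0.0,0.128],[1.0,-3.1,-2.9,0.07,-0.0,0.0,0.128],[1.0,-3.44,-2.48,0.07,-0.0,0.0,0.128],[1.0,-3.73,-2.02,0.07,-0.0,0.0,0.128],[1.0,-3.96,-1.53,0.07,-0.0,0.0,0.128],[1.0,-4.12,-1.01,0.07,-0.0,0.0,0.128],[1.0,-4.22,-0.47,0.07,-0.0,0.0,0.128],[1.0,-4.25,0.07,0.07,-0.0,0.0,0.128],[1.0,-4.2,0.62,0.07,-0.0,0.0,0.128],[1.0,-4.09,1.15,0.07,-0.0,0.0,0.128],[1.0,-3.91,1.66,0.07,-0.0,0.0,0.128],[1.0,-3.66,2.15,0.07,-0.0,0.0,0.128],[1.0,-3.36,2.6,0.07,-0.0,0.0,0.128],[1.0,-3.0,3.01,0.07,-0.0,0.0,0.128],[1.0,-2.59,3.37,0.07,-0.0,0.0,0.128],[1.0,-2.13,3.67,0.07,-0.0,0.0,0.128],[1.0,-1.65,3.91,0.07,-0.0,0.0,0.128],[1.0,-1.13,4.09,0.07,-0.0,0.0,0.128],[1.0,-0.6,4.2,0.07,-0.0,0.0,0.128],[1.0,-0.06,4.25,0.07,-0.0,0.0,0.128]] max 4.25 0.128
```

Call:
move_arm(
  increments=[
    [[1, -2.7, -3.3, 0, 0, 0, 0.128], [1, -3.1, -2.9, 0, 0, 0, 0.128], [1, -3.4, -2.5, 0, 0, 0, 0.128], [1, -3.7, -2.0, 0, 0, 0, 0.128], [1, -4.0, -1.5, 0, 0, 0, 0.128], [1, -4.1, -1.0, 0, 0, 0, 0.128], [1, -4.2, -0.5, 0, 0, 0, 0.128], [1, -4.2, 0.1, 0, 0, 0, 0.128], [1, -4.2, 0.6, 0, 0, 0, 0.128], [1, -4.1, 1.1, 0, 0, 0, 0.128], [1, -3.9, 1.7, 0, 0, 0, 0.128], [1, -3.7, 2.1, 0, 0, 0, 0.128]],
  ],
)

```text
time_s: 1.7
ee_pos: [362.0, 2.6, 212.9]
ee_rot: [179.8, 0.0, 62.8]
force: [0.9, 0.0, 0.1]
gripper_width: 91.2
```

```bash
python3 pl.py 1 12 447 -314 130 6.3
```

```text
at [362.    2.6 212.9] [179.8   0.   62.8] F [0.9 0.  0.1] w 91.2 t 1.7 d [  85.  -316.6  -82.9] q [ -1.  -1. 114.  -0.  67.  26.]
[[1.0,-2.02,1.83,0.7,0.0,-0.0,0.082],[1.0,-1.87,1.99,0.7,0.0,-0.0,0.082],[1.0,-1.7,2.14,0.7,0.0,-0.0,0.082],[1.0,-1.51,2.27,0.7,0.0,-0.0,0.082],[1.0,-1.32,2.39,0.7,0.0,-0.0,0.082],[1.0,-1.12,2.49,0.7,0.0,-0.0,0.082],[1.0,-0.91,2.57,0.69,0.0,-0.0,0.082],[1.0,-0.7,2.64,0.69,0.0,-0.0,0.082],[1.0,-0.48,2.69,0.69,0.0,-0.0,0.082],[1.0,-0.26,2.72,0.69,0.0,-0.0,0.082],[1.0,-0.03,2.73,0.69,0.0,-0.0,0.082],[1.0,0.19,2.72,0.69,0.0,-0.0,0.082]] max 2.73 0.082
```

Call:
move_arm(
  increments=[
    [[1, -2.0, 1.8, 0.7, 0, 0, 0.082], [1, -1.9, 2.0, 0.7, 0, 0, 0.082], [1, -1.7, 2.1, 0.7, 0, 0, 0.082], [1, -1.5, 2.3, 0.7, 0, 0, 0.082], [1, -1.3, 2.4, 0.7, 0, 0, 0.082], [1, -1.1, 2.5, 0.7, 0, 0, 0.082], [1, -0.9, 2.6, 0.7, 0, 0, 0.082], [1, -0.7, 2.6, 0.7, 0, 0, 0.082], [1, -0.5, 2.7, 0.7, 0, 0, 0.082], [1, -0.3, 2.7, 0.7, 0, 0, 0.082], [1, 0, 2.7, 0.7, 0, 0, 0.082], [1, 0.2, 2.7, 0.7, 0, 0, 0.082]],
  ],
)

```text
time_s: 3.2
ee_pos: [442.4, -326.6, 126.8]
ee_rot: [179.9, -0.2, 4.2]
force: [-0.3, 0.3, 0.6]
gripper_width: 91.2
```

```bash
python3 pl.py 1 8 447 -314 17 6.3; python3 -c "
from h import *
f=grab('scene'); save(f,'above.png',(130,120,330,270),4)"
```

```text
at [ 442.4 -326.6  126.8] [179.9  -0.2   4.2] F [-0.3  0.3  0.6] w 91.2 t 3.2 d [   4.6   12.6 -109.8] q [-38.  20. 101.   0.  59.  48.]
[[1.0,0.06,-0.15,1.37,0.0,-0.0,-0.004],[1.0,0.07,-0.15,1.37,0.0,-0.0,-0.004],[1.0,0.07,-0.15,1.37,0.0,-0.0,-0.004],[1.0,0.07,-0.15,1.37,0.0,-0.0,-0.004],[1.0,0.07,-0.15,1.37,0.0,-0.0,-0.004],[1.0,0.07,-0.15,1.37,0.0,-0.0,-0.004],[1.0,0.07,-0.15,1.37,0.0,-0.0,-0.004],[1.0,0.07,-0.15,1.37,0.0,-0.0,-0.004]] max 1.37 0.004
```

View pics/above.png

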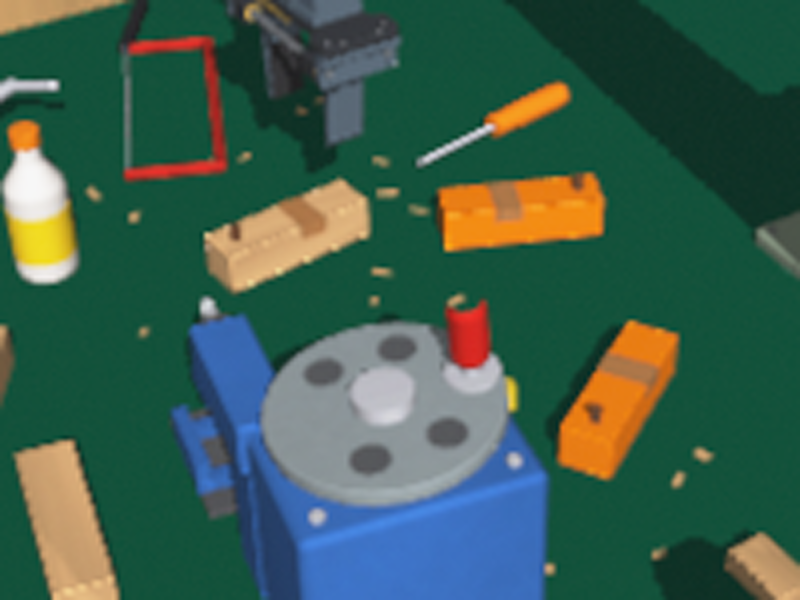

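The gripper (crop (330,80)) hangs behind and above the rear of the pine rail (crop (290,235)), with the dowel at the far end (235,230). I'll correct the position and go down.

Call:
move_arm(
  increments=[
    [[1, 0.5, -1.2, 1.0, 0, 0, -0.035], [1, 0, -0.1, 2.0, 0, 0, 0], [1, 0, 0, 2.5, 0, 0, 0], [1, 0, 0, 2.0, 0, 0, 0], [1, 0, 0, 2.0, 0, 0, 0], [1, 0, 0, 0.9, 0, 0, 0], [1, 0, 0, 0, 0, 0, 0]],
  ],
)

```text
time_s: 4.12
ee_pos: [446.1, -305.5, 17.1]
ee_rot: [-179.8, -0.0, 7.1]
force: [-0.6, -0.4, -0.2]
gripper_width: 90.9
```

```bash
python3 pl.py 1 1 447 -314 17 6.3; python3 -c "
from h import *
f=grab('top'); save(f,'above2.png',(310,160,390,240),7)"
```

```text
at [ 446.1 -305.5   17.1] [-179.8   -0.     7.1] F [-0.6 -0.4 -0.2] w 90.9 t 4.12 d [ 0.9 -8.5 -0.1] q [-36.  27. 109.   0.  44.  47.]
[[1.0,-0.02,0.85,0.01,-0.003,-0.001,0.013]] max 0.85 0.013
```

View pics/above2.png

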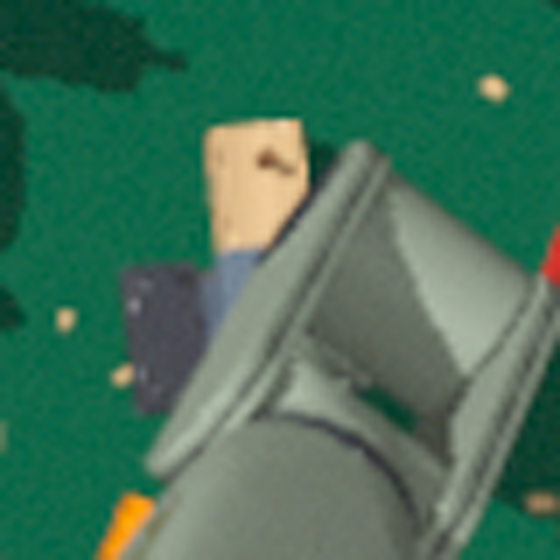

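The rail (crop (255,190)) is untouched between the fingers. I'll centre on it and close.

Call:
move_arm(
  increments=[
    [[1, 0, 0.7, 0, 0, 0, 0.013], [0.3, 0, 0, 0, 0, 0, 0], [0.3, 0, 0, 0, 0, 0, 0], [0.3, 0, 0, 0, 0, 0, 0], [0.3, 0, 0, 0, 0, 0, 0], [0.3, 0, 0, 0, 0, 0, 0]],
  ],
  force=25,
)

```text
time_s: 4.92
ee_pos: [448.4, -314.1, 19.8]
ee_rot: [180.0, -0.3, 6.3]
force: [0.4, -1.5, -0.6]
gripper_width: 45.1
```

Call:
move_arm(
  increments=[
    [[0.3, 0, 0, -1.0, 0, 0, 0], [0.3, 0, 0, -2.0, 0, 0, 0], [0.3, 0, 0, -2.0, 0, 0, 0], [0.3, 0, 0, -1.5, 0, 0, 0]],
  ],
)

```text
time_s: 5.42
ee_pos: [446.8, -313.1, 86.2]
ee_rot: [-179.8, -0.1, 6.3]
force: [-0.6, -0.1, -2.0]
gripper_width: 45.0
```

```bash
python3 pl.py .3 10 402 -41 80 -9
```

```text
at [ 446.8 -313.1   86.2] [-1.798e+02 -1.000e-01  6.300e+00] F [-0.6 -0.1 -2. ] w 45.0 t 5.42 d [-44.8 272.1  -6.2] q [-36.  22. 104.   0.  54.  47.]
[[0.3,-0.15,-2.75,0.07,-0.0,-0.0,0.027],[0.3,-0.22,-2.75,0.07,-0.0,-0.0,0.027],[0.3,-0.29,-2.74,0.07,-0.0,-0.0,0.027],[0.3,-0.37,-2.73,0.07,-0.0,-0.0,0.027],[0.3,-0.44,-2.72,0.07,-0.0,-0.0,0.027],[0.3,-0.51,-2.71,0.07,-0.0,-0.0,0.027],[0.3,-0.58,-2.7,0.07,-0.0,-0.0,0.027],[0.3,-0.66,-2.68,0.06,-0.0,-0.0,0.027],[0.3,-0.73,-2.66,0.06,-0.0,-0.0,0.027],[0.3,-0.8,-2.64,0.06,-0.0,-0.0,0.027]] max 2.75 0.027
```

Call:
move_arm(
  increments=[
    [[0.3, -0.1, -2.0, 0, 0, 0, 0.027], [0.3, -0.2, -2.7, 0, 0, 0, 0.027], [0.3, -0.3, -2.7, 0, 0, 0, 0.027], [0.3, -0.4, -2.7, 0, 0, 0, 0.027], [0.3, -0.4, -2.7, 0, 0, 0, 0.027], [0.3, -0.5, -2.7, 0, 0, 0, 0.027], [0.3, -0.6, -2.7, 0, 0, 0, 0.027], [0.3, -0.7, -2.7, 0, 0, 0, 0.027], [0.3, -0.7, -2.7, 0, 0, 0, 0.027], [0.3, -0.8, -2.0, 0, 0, 0, 0.027], [0.3, 0, 0, 0, 0, 0, 0]],
  ],
)

```text
time_s: 6.8
ee_pos: [403.5, -48.8, 91.9]
ee_rot: [-180.0, -0.4, -9.8]
force: [-0.1, -0.0, -0.9]
gripper_width: 45.0
```

```bash
python3 pl.py .3 5 402 -41 29 -9
```

```text
at [403.5 -48.8  91.9] [-180.    -0.4   -9.8] F [-0.1 -0.  -0.9] w 45.0 t 6.8 d [ -1.5   7.8 -62.9] q [ -9.  11. 121.   0.  48.  91.]
[[0.3,-0.06,-0.15,1.26,-0.0,-0.001,-0.003],[0.3,-0.06,-0.15,1.26,-0.0,-0.001,-0.003],[0.3,-0.06,-0.15,1.26,-0.0,-0.001,-0.003],[0.3,-0.06,-0.15,1.26,-0.0,-0.001,-0.003],[0.3,-0.06,-0.15,1.26,-0.0,-0.001,-0.003]] max 1.26 0.003
```

Call:
move_arm(
  increments=[
    [[0.3, -0.1, -0.8, 1.0, 0, -0.004, -0.014], [0.3, 0, 0, 2.0, 0, 0, 0], [0.3, 0, 0, 2.0, 0, 0, 0], [0.3, 0, 0, 1.0, 0, 0, 0], [0.3, 0, 0, 0, 0, 0, 0], [0.3, 0, 0, 0, 0, 0, 0]],
  ],
)

```text
time_s: 7.55
ee_pos: [406.4, -42.2, 29.6]
ee_rot: [-180.0, -0.2, -8.9]
force: [0.6, 0.9, -1.5]
gripper_width: 45.0
```

```bash
python3 pl.py .3 1 402 -41 29 -9; python3 -c "
from h import *
f=grab('top'); save(f,'m.png',(250,130,330,215),7)
# draw expected centre line
im=cv2.imread('pics/m.png')
c,s=np.cos(np.radians(-9)),np.sin(np.radians(-9))
W=lambda x,y,z:[622.5+c*x-s*y,10.2+s*x+c*y,z]
for y in(-60.5,-85,-109.5):
    for z,cl in((18,(0,255,255)),(48,(0,0,255))):
        if z==48: y2=-85+(y+85)*22.5/24.5; a,b=proj(f,[W(-140,y2,z),W(-95,y2,z)])
        else: a,b=proj(f,[W(-40,y,z),W(20,y,z)])
        t=lambda p:tuple(((p-[250,130]+.5)*7).astype(int).tolist()); cv2.line(im,t(a),t(b),cl,1)
cv2.imwrite('pics/m.png',im)"
```

```text
at [406.4 -42.2  29.6] [-180.    -0.2   -8.9] F [ 0.6  0.9 -1.5] w 45.0 t 7.55 d [-4.4  1.2 -0.6] q [ -8.  16. 125.   0.  38.  91.]
[[0.3,-0.45,-0.05,0.05,-0.0,-0.004,0.001]] max 0.45 0.004
```

View pics/m.png

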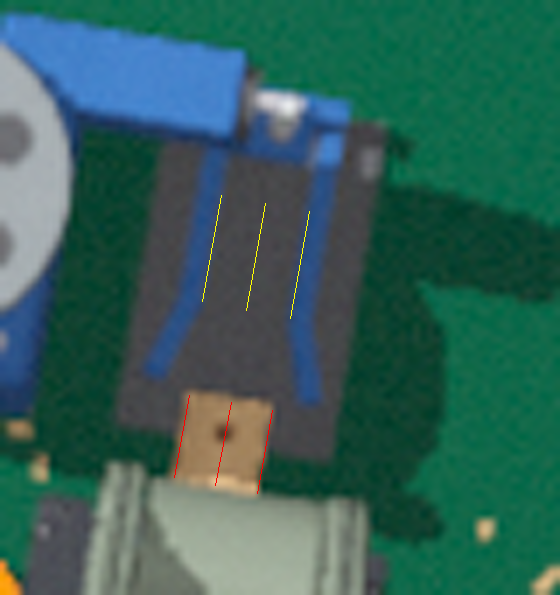

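The rail front (188–273, ~400) lines up with the predicted centreline (red) and the guides match the yellow lines. I'll slide it in.

Call:
move_arm(
  increments=[
    [[0.3, 0.5, 0, 0.2, 0, 0, 0], [0.3, 1.0, 0, 0.05, 0, 0, 0], [0.3, 1.0, 0, 0, 0, 0, 0], [0.3, 1.0, 0, 0, 0, 0, 0], [0.3, 1.0, 0, 0, 0, 0, 0], [0.3, 0.5, 0, 0, 0, 0, 0], [0.3, 0, 0, 0, 0, 0, 0]],
  ],
)

```text
time_s: 8.48
ee_pos: [461.5, -50.8, 28.5]
ee_rot: [-180.0, -0.5, -8.9]
force: [0.1, -0.6, -1.8]
gripper_width: 44.9
```

Run:
```python
from pl import *
s=monitor.state(); p=s['ee_pos']; x=(p[0]-609.2)/.988; print('press x',x,'front',x+115,'lat',p[1]-(-73.8-.156*x),s['force'],s['torque'],s['ee_rot'],p)
```

```text
press x -149.45228186842513 front -34.45228186842513 lat -0.34727617535650523 [ 0.13745427 -0.5896613  -1.80132303] [-0.03728284  0.23704759 -0.01119589] [-179.97867189   -0.49629375   -8.92560998] [461.54114551 -50.8327202   28.48996207]
```

Call:
move_arm(
  increments=[
    [[0.3, 0.7, 0, 0.1, 0, -0.008, 0], [0.3, 1.0, 0, 0.05, 0, 0, 0], [0.3, 1.0, 0, 0, 0, 0, 0], [0.3, 1.0, 0, 0, 0, 0, 0], [0.3, 1.0, 0, 0, 0, 0, 0], [0.3, 1.0, 0, 0, 0, 0, 0], [0.3, 1.0, 0, 0, 0, 0, 0], [0.3, 0.6, 0, 0, 0, 0, 0], [0.3, 0, 0, 0, 0, 0, 0]],
  ],
)

```text
time_s: 9.6
ee_pos: [538.7, -62.9, 26.6]
ee_rot: [-180.0, 0.0, -8.9]
force: [-0.6, -0.5, -0.5]
gripper_width: 44.9
```

```bash
cat > st.py <<'E'
from pl import *
s=monitor.state(); p=s['ee_pos']; x=(p[0]-609.2)/.988; print('press x',x,'front',x+115,'lat',p[1]-(-73.8-.156*x),s['force'].round(1),s['torque'].round(2),s['ee_rot'].round(2),p.round(1))
E
python3 st.py
```

```text
press x -71.37103700285176 front 43.628962997148236 lat -0.266915262059527 [-0.6 -0.5 -0.5] [-0.03  0.22  0.  ] [-1.7998e+02  2.0000e-02 -8.9200e+00] [538.7 -62.9  26.6]
```

Call:
move_arm(
  increments=[
    [[0.3, 0.4, 0, 0, 0, 0, 0], [0.3, 0.5, 0, 0, 0, 0, 0], [0.3, 0.4, 0, 0, 0, 0, 0], [0.3, 0.3, 0, 0, 0, 0, 0], [0.3, 0.1, 0, 0, 0, 0, 0]],
  ],
)

```text
time_s: 10.22
ee_pos: [555.7, -65.6, 26.6]
ee_rot: [-180.0, 0.1, -8.9]
force: [0.2, 0.6, -1.0]
gripper_width: 44.7
```

```bash
python3 st.py
```

```text
press x -54.1323383226633 front 60.8676616773367 lat -0.25222849413125914 [ 0.2  0.6 -1. ] [-0.03  0.24 -0.04] [-1.7998e+02  8.0000e-02 -8.9200e+00] [555.7 -65.6  26.6]
```

Call:
move_arm(
  increments=[
    [[0.3, 0.15, 0, 0, 0, 0, 0], [0.3, 0.15, 0, 0, 0, 0, 0]],
  ],
)

```text
time_s: 10.48
ee_pos: [558.6, -66.1, 26.5]
ee_rot: [-180.0, 0.1, -8.9]
force: [0.1, -0.0, -0.7]
gripper_width: 45.0
```

```bash
python3 st.py
```

```text
press x -51.224695299654776 front 63.775304700345224 lat -0.26561633889811276 [ 0.1 -0.  -0.7] [-0.06  0.22 -0.  ] [-1.7998e+02  1.0000e-01 -8.9200e+00] [558.6 -66.1  26.5]
```

Call:
move_arm(
  increments=[
    [[0.3, 0.15, 0, 0, 0, 0, 0], [0.3, 0.15, 0, 0, 0, 0, 0]],
  ],
)

```text
time_s: 10.72
ee_pos: [561.6, -66.6, 26.6]
ee_rot: [-180.0, 0.1, -8.9]
force: [-0.6, -0.5, -0.9]
gripper_width: 44.8
```

Call:
move_arm(
  increments=[
    [[0.3, 0.15, 0, 0, 0, 0, 0], [0.3, 0.15, 0, 0, 0, 0, 0]],
  ],
)

```text
time_s: 10.98
ee_pos: [564.0, -66.9, 26.4]
ee_rot: [-180.0, 0.2, -8.9]
force: [-4.3, 0.2, 0.2]
gripper_width: 44.8
```

```bash
python3 st.py
```

```text
press x -45.726692635949085 front 69.27330736405091 lat -0.26667111273494015 [-4.3  0.2  0.2] [0.07 0.67 0.04] [-179.98    0.21   -8.92] [564.  -66.9  26.4]
```

Call:
move_arm(
  increments=[
    [[0.3, 0.1, 0, 0.1, 0, 0, 0], [0.3, 0.15, 0, 0.05, 0, 0, 0]],
  ],
)

```text
time_s: 11.22
ee_pos: [564.0, -66.8, 25.7]
ee_rot: [-180.0, 0.5, -8.8]
force: [-7.1, 0.7, 7.0]
gripper_width: 45.1
```

```bash
python3 st.py
```

```text
press x -45.76348991655122 front 69.23651008344878 lat -0.15387317817472024 [-7.1  0.7  7. ] [0.19 1.02 0.24] [-179.98    0.53   -8.85] [564.  -66.8  25.7]
```

Call:
move_arm(
  increments=[
    [[0.6, 0.05, 0, 0.05, 0, 0, 0], [0.8, 0, 0, 0, 0, 0, 0], [0.8, 0, 0, 0, 0, 0, 0], [0.8, 0, 0, -1.0, 0, 0, 0], [0.8, 0, 0, -2.5, 0, 0, 0], [0.8, 0, 0, -3.0, 0, 0, 0], [0.8, 0, 0, -3.0, 0, 0, 0], [0.8, 0, 0, -3.5, 0, 0, 0], [0.8, 0, 0, -4, 0, 0, 0], [0.8, -2, 0, -4, 0, 0, 0], [0.8, -3, 0, -4, 0, 0, 0]],
  ],
)

```text
time_s: 12.6
ee_pos: [517.8, -59.8, 284.8]
ee_rot: [-180.0, 0.3, -8.9]
force: [-0.3, 0.4, -0.7]
gripper_width: 72.9
```

```bash
python3 st.py;  python3 - <<'E'
from h import *
f=grab('top'); save(f,'r.png',(200,130,330,215),6)
E
```

```text
press x -92.49918754217822 front 22.50081245782178 lat -0.436474424834401 [-0.3  0.4 -0.7] [-0.01  0.15  0.04] [-179.98    0.33   -8.88] [517.8 -59.8 284.8]
```

View pics/r.png

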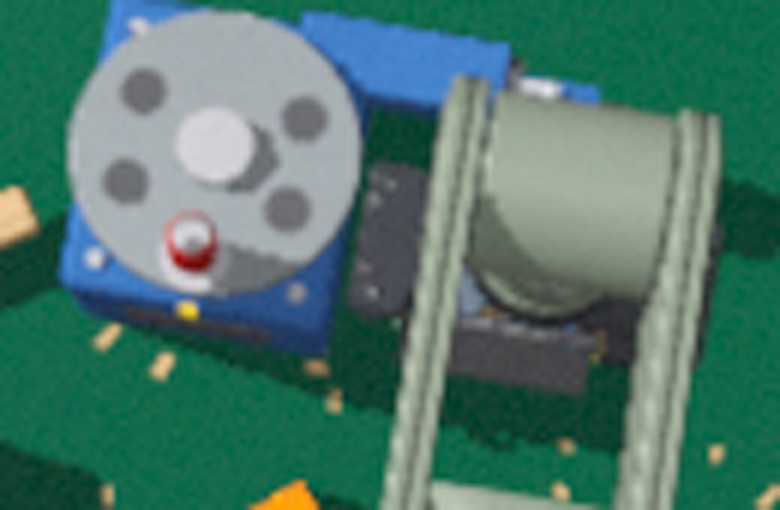

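The view shows the arm hiding the rail. The handle is still at the front (190,243) and the mark at its pointer (187,310). I'll move above the handle.

```bash
python3 pl.py .8 11 546.5 123.3 285 81
```

```text
at [516.4 -59.5 291.2] [-1.8e+02 -1.0e-01 -8.9e+00] F [-1.1  0.5  3.2] w 72.9 t 12.65 d [ 30.1 182.8  -6.2] q [-8. 11. 89.  0. 80. 91.]
[[0.8,0.01,-1.68,0.06,0.0,-0.0,-0.143],[0.8,0.25,-1.67,0.06,0.0,-0.0,-0.143],[0.8,0.49,-1.61,0.06,0.0,-0.0,-0.143],[0.8,0.71,-1.53,0.06,0.0,-0.0,-0.143],[0.8,0.92,-1.41,0.06,0.0,-0.0,-0.143],[0.8,1.11,-1.26,0.06,0.0,-0.0,-0.143],[0.8,1.28,-1.09,0.06,0.0,-0.0,-0.143],[0.8,1.42,-0.9,0.06,0.0,-0.0,-0.143],[0.8,1.54,-0.69,0.06,0.0,-0.0,-0.143],[0.8,1.62,-0.46,0.06,0.0,-0.0,-0.143],[0.8,1.67,-0.23,0.06,0.0,-0.0,-0.143]] max 1.68 0.143
```

Call:
move_arm(
  increments=[
    [[0.8, 0, -1.7, 0, 0, 0, -0.143], [0.8, 0.2, -1.7, 0, 0, 0, -0.143], [0.8, 0.5, -1.6, 0, 0, 0, -0.143], [0.8, 0.7, -1.5, 0, 0, 0, -0.143], [0.8, 0.9, -1.4, 0, 0, 0, -0.143], [0.8, 1.1, -1.3, 0, 0, 0, -0.143], [0.8, 1.3, -1.1, 0, 0, 0, -0.143], [0.8, 1.4, -0.9, 0, 0, 0, -0.143], [0.8, 1.5, -0.7, 0, 0, 0, -0.143], [0.8, 1.6, -0.5, 0, 0, 0, -0.143], [0.8, 1.7, -0.2, 0, 0, 0, -0.143], [0.8, 0, 0, 0, 0, 0, 0]],
  ],
)

```text
time_s: 14.15
ee_pos: [541.2, 129.4, 301.4]
ee_rot: [178.9, -0.1, 84.1]
force: [-0.1, -0.3, 0.5]
gripper_width: 73.3
```

```bash
python3 pl.py .8 1 546.5 123.3 210 81;  python3 - <<'E'
from h import *
f=grab('top'); save(f,'r2.png',(230,125,330,200),7)
g=grab('scene'); hs=cv2.cvtColor(g['color'],cv2.COLOR_RGB2HSV); V,U=np.indices(hs.shape[:2])
red=((hs[...,0]<8)|(hs[...,0]>172))&(hs[...,1]>130)&(U>230)&(U<262)&(V>185)&(V<220)
print('scene red',U[red].min(),U[red].max(),V[red].min(),V[red].max(), 'proj TCP',proj(g,monitor.state()['ee_pos']), 'proj grip mid/top/foot',proj(g,[[546.5,123.3,231],[546.5,123.3,253],[546.5,123.3,203]]).round(1))
a=g['color'][130:290,170:330]; b=f['color']
x=np.hstack([cv2.resize(b[130:205,240:320],(400,375)),cv2.resize(a,(375,375))])
cv2.imwrite('pics/r3.png',x[...,::-1])
E
```

```text
at [541.2 129.4 301.4] [ 1.789e+02 -1.000e-01  8.410e+01] F [-0.1 -0.3  0.5] w 73.3 t 14.15 d [  5.3  -6.1 -91.4] q [12. 14. 84. -0. 82. 18.]
[[0.8,-0.57,0.41,9.15,0.019,-0.002,0.054]] max 9.15 0.054
scene red 241 252 195 211 proj TCP [[250.19086595 181.66590472]] proj grip mid/top/foot [[247.4 202.3]
 [247.4 195.9]
 [247.4 210.3]]
```

View pics/r3.png

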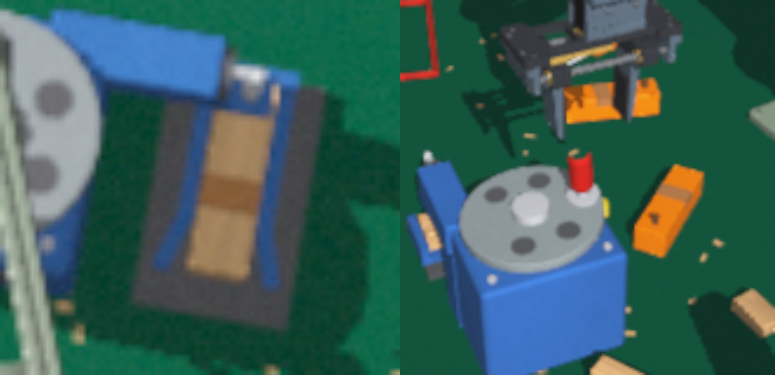

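The rail sits in the channel against the head end. The red grip's scene pixels match my estimated position. I'll go down on it.

Call:
move_arm(
  increments=[
    [[0.8, -0.6, 0.4, 0, 0.019, 0, 0.054], [0.8, 0, 0, 1.0, 0, 0, 0], [0.8, 0, 0, 0, 0, 0, 0]],
  ],
)

```text
time_s: 14.62
ee_pos: [543.9, 120.1, 291.0]
ee_rot: [180.0, -0.1, 80.6]
force: [0.5, 0.6, -0.2]
gripper_width: 73.1
```

```bash
python3 pl.py .8 6 546.5 123.3 210 81
python3 - <<'E'
from h import *
f=grab('top'); c,s=np.cos(np.radians(-9)),np.sin(np.radians(-9))
for u,v in((277.4,183.6),(289.6,185.4)):
    p=ray(f,u,v,46)-[622.5,10.2,0]; print('rail rear corner press xy',c*p[0]+s*p[1],-s*p[0]+c*p[1])
E
```

```text
at [543.9 120.1 291. ] [ 1.80e+02 -1.00e-01  8.06e+01] F [ 0.5  0.6 -0.2] w 73.1 t 14.62 d [  2.6   3.2 -81. ] q [11. 14. 84.  0. 81. 21.]
[[0.8,0.06,0.03,1.35,0.0,-0.0,-0.001],[0.8,0.06,0.03,1.35,0.0,-0.0,-0.001],[0.8,0.06,0.03,1.35,0.0,-0.0,-0.001],[0.8,0.06,0.03,1.35,0.0,-0.0,-0.001],[0.8,0.06,0.03,1.35,0.0,-0.0,-0.001],[0.8,0.06,0.03,1.35,0.0,-0.0,-0.001]] max 1.35 0.001
rail rear corner press xy -85.43734631254726 -63.9100396920118
rail rear corner press xy -83.69899630659972 -110.0736525811671
```

The rail's rear end is at press x ≈ -85, so it is home. Next I'll descend and grip.

Call:
move_arm(
  increments=[
    [[0.8, 0.3, 0.2, 1.0, 0, 0, 0], [0.8, 0, 0, 1.5, 0, 0, 0], [0.8, 0, 0, 2.0, 0, 0, 0], [0.8, 0, 0, 2.0, 0, 0, 0], [0.8, 0, 0, 1.3, 0, 0, 0], [0.8, 0, 0, 0.1, 0, 0, 0]],
  ],
)

```text
time_s: 15.42
ee_pos: [545.5, 123.4, 206.4]
ee_rot: [-179.9, -0.0, 80.6]
force: [-0.2, -0.6, -0.9]
gripper_width: 72.5
```

Call:
move_arm(
  increments=[
    [[0.1, 0, 0, 0, 0, 0, 0], [0.1, 0, 0, 0, 0, 0, 0], [0.1, 0, 0, 0, 0, 0, 0], [0.1, 0, 0, 0, 0, 0, 0], [0.1, 0, 0, 0, 0, 0, 0], [0.1, 0, 0, 0, 0, 0, 0]],
  ],
  force=40,
)

```text
time_s: 16.18
ee_pos: [547.9, 123.6, 208.7]
ee_rot: [179.7, -0.2, 80.6]
force: [1.5, 0.4, -1.0]
gripper_width: 28.3
```

```bash
python3 st.py
```

```text
press x -62.04554772192889 front 52.95445227807111 lat 187.70879757027885 [ 1.5  0.4 -1. ] [-0.06  0.35 -0.01] [ 1.7972e+02 -1.5000e-01  8.0610e+01] [547.9 123.6 208.7]
```

Call:
move_arm(
  increments=[
    [[0.1, 0, 0, 0.2, 0, 0, 0], [0.1, 0, 0, 0.2, 0, 0, 0], [0.1, 0, 0, 0.2, 0, 0, 0]],
  ],
)

```text
time_s: 16.55
ee_pos: [547.8, 123.7, 205.8]
ee_rot: [179.6, -0.2, 80.6]
force: [-0.1, -1.0, 9.5]
gripper_width: 28.0
```

```bash
python3 st.py
```

```text
press x -62.155611821148554 front 52.844388178851446 lat 187.7878725625437 [-0.1 -1.   9.5] [-0.14  0.81 -0.02] [179.65  -0.21  80.59] [547.8 123.7 205.8]
```

Call:
move_arm(
  increments=[
    [[0.1, 0, 0, 0.2, 0, 0, 0], [0.1, 0, 0, 0.2, 0, 0, 0]],
  ],
)

```text
time_s: 16.8
ee_pos: [547.8, 123.7, 205.6]
ee_rot: [179.5, -0.3, 80.6]
force: [-0.8, -1.7, 10.7]
gripper_width: 28.2
```

Holding about 10.7 N, with stiffness of about 5 N/mm per row shift. The fitted wheel plane gives the height feed-forward. Now I'll plan the turn segments.

```bash
cat > tn.py <<'E'
import sys,json
from h import *
from scipy.spatial.transform import Rotation as Ro
# tn.py n step_deg lead_mm [end_theta_unwrapped]
n=int(sys.argv[1]); st=float(sys.argv[2]); lead=float(sys.argv[3])
C=np.array([612.1,113.5]); r=65.; ph0=np.arctan2(10.1,-64.2)
s=monitor.state(); p=np.array(s['ee_pos']); F=s['force']; R=Ro.from_euler('xyz',s['ee_rot'],degrees=True)
d=p[:2]-C; th=np.degrees(ph0-np.arctan2(d[1],d[0]))%360
pt=lambda t:C+r*np.array([np.cos(ph0-np.radians(t)),np.sin(ph0-np.radians(t))])
tg=lambda t:np.array([np.sin(ph0-np.radians(t)),-np.cos(ph0-np.radians(t))])
hz=lambda q:-0.0784*(q[0]-547.8)+.0048*(q[1]-123.7)
print('theta',round(th,1),'rad',round(np.hypot(*d),1),'F',np.round(F,1),'Ftan',round(float(F[:2]@tg(th)),1),'z',round(p[2],1),'z-plane',round(p[2]-205.6-hz(p),1),'rot',np.round(s['ee_rot'],1),'w',round(s['gripper_width'],1),'t',round(s['time_s'],2))
rv=(R.inv()*Ro.from_euler('xyz',[180,0,80.6],degrees=True)).as_rotvec()*.3
T=np.array(p[:2]); rows=[]; a=th
for i in range(n):
    b=a+st; q0=pt(a) if i else T*.5+pt(a)*.5; q1=pt(b)
    dxy=q1-q0+lead*tg((a+b)/2); dz=-(2.2+.08*(12-F[2]))+hz(q1)-hz(q0)
    m=R.inv().apply(np.r_[dxy,dz])/10
    rows.append([.1]+[round(float(x),2) for x in m]+[round(float(x),3) for x in rv]); a=b
print(json.dumps(rows).replace(' ',''),'-> th',round(a,1))
E
python3 tn.py 4 6 0.8
```

```text
theta 0.1 rad 65.1 F [-0.8 -1.7 10.7] Ftan -1.8 z 205.6 z-plane 0.0 rot [179.5  -0.3  80.6] w 28.2 t 16.8
[[0.1,0.76,0.04,0.24,0.003,-0.001,-0.0],[0.1,0.75,0.11,0.25,0.003,-0.001,-0.0],[0.1,0.73,0.19,0.25,0.003,-0.001,-0.0],[0.1,0.71,0.27,0.26,0.003,-0.001,-0.0]] -> th 24.1
```

Call:
move_arm(
  increments=[
    [[0.1, 0.7, 0, 0.23, 0.003, 0, 0], [0.1, 0.75, 0.1, 0.25, 0.003, 0, 0], [0.1, 0.7, 0.2, 0.25, 0.003, 0, 0]],
  ],
)

```text
time_s: 17.18
ee_pos: [553.7, 142.7, 204.9]
ee_rot: [179.8, -0.2, 80.5]
force: [-2.9, -2.2, 12.0]
gripper_width: 28.0
```

```bash
python3 tn.py 4 7 0.8
```

```text
theta 17.7 rad 65.3 F [-2.9 -2.2 12. ] Ftan -3.2 z 204.9 z-plane -0.3 rot [179.8  -0.2  80.5] w 28.0 t 17.18
[[0.1,0.81,0.32,0.25,0.001,-0.001,-0.0],[0.1,0.77,0.4,0.26,0.001,-0.001,-0.0],[0.1,0.72,0.5,0.26,0.001,-0.001,-0.0],[0.1,0.65,0.58,0.27,0.001,-0.001,-0.0]] -> th 45.7
```

Working very well. I'll continue.

Call:
move_arm(
  increments=[
    [[0.1, 0.8, 0.3, 0.25, 0.001, 0, 0], [0.1, 0.8, 0.4, 0.26, 0.001, 0, 0], [0.1, 0.7, 0.5, 0.26, 0.001, 0, 0], [0.1, 0.65, 0.6, 0.27, 0.001, 0, 0]],
  ],
)

```text
time_s: 17.68
ee_pos: [575.9, 168.2, 203.8]
ee_rot: [179.8, -0.1, 80.5]
force: [-0.5, -2.7, 11.4]
gripper_width: 27.9
```

```bash
python3 tn.py 5 7 0.8
```

```text
theta 47.6 rad 65.6 F [-0.5 -2.7 11.4] Ftan -2.0 z 203.8 z-plane 0.2 rot [ 1.798e+02 -1.000e-01  8.050e+01] w 27.9 t 17.68
[[0.1,0.53,0.69,0.28,0.001,-0.001,-0.0],[0.1,0.47,0.74,0.28,0.001,-0.001,-0.0],[0.1,0.37,0.79,0.29,0.001,-0.001,-0.0],[0.1,0.28,0.83,0.29,0.001,-0.001,-0.0],[0.1,0.17,0.86,0.29,0.001,-0.001,-0.0]] -> th 82.6
```

Call:
move_arm(
  increments=[
    [[0.1, 0.5, 0.7, 0.28, 0.001, 0, 0], [0.1, 0.45, 0.75, 0.28, 0.001, 0, 0], [0.1, 0.35, 0.8, 0.29, 0.001, 0, 0], [0.1, 0.3, 0.85, 0.29, 0.001, 0, 0], [0.1, 0.15, 0.85, 0.29, 0.001, 0, 0]],
  ],
)

```text
time_s: 18.3
ee_pos: [616.4, 179.0, 200.9]
ee_rot: [179.9, -0.2, 80.6]
force: [-2.1, -2.7, 11.0]
gripper_width: 27.8
```

```bash
python3 tn.py 5 7 1.0
```

```text
theta 84.8 rad 65.6 F [-2.1 -2.7 11. ] Ftan -1.9 z 200.9 z-plane 0.4 rot [179.9  -0.2  80.6] w 27.8 t 18.3
[[0.1,0.0,0.9,0.29,0.0,-0.001,-0.0],[0.1,-0.08,0.89,0.29,0.0,-0.001,-0.0],[0.1,-0.18,0.87,0.29,0.0,-0.001,-0.0],[0.1,-0.29,0.85,0.28,0.0,-0.001,-0.0],[0.1,-0.39,0.8,0.28,0.0,-0.001,-0.0]] -> th 119.8
```

Call:
move_arm(
  increments=[
    [[0.1, 0, 0.9, 0.29, 0, 0, 0], [0.1, -0.1, 0.9, 0.29, 0, 0, 0], [0.1, -0.2, 0.9, 0.29, 0, 0, 0], [0.1, -0.3, 0.85, 0.28, 0, 0, 0], [0.1, -0.4, 0.8, 0.28, 0, 0, 0]],
  ],
)

```text
time_s: 18.92
ee_pos: [646.3, 169.1, 197.7]
ee_rot: [-178.8, -0.9, 80.6]
force: [-7.3, 5.4, 13.2]
gripper_width: 27.9
```

```bash
python3 tn.py 4 7 1.6
```

```text
theta 112.6 rad 65.3 F [-7.3  5.4 13.2] Ftan -9.0 z 197.7 z-plane -0.4 rot [-178.8   -0.9   80.6] w 27.9 t 18.93
[[0.1,-0.43,0.86,0.24,-0.006,-0.005,-0.0],[0.1,-0.52,0.81,0.23,-0.006,-0.005,-0.0],[0.1,-0.61,0.74,0.23,-0.006,-0.005,-0.0],[0.1,-0.7,0.66,0.22,-0.006,-0.005,-0.0]] -> th 140.6
```

Call:
move_arm(
  increments=[
    [[0.1, -0.45, 0.88, 0.25, -0.006, -0.005, 0], [0.1, -0.55, 0.83, 0.25, -0.006, -0.005, 0], [0.1, -0.62, 0.75, 0.24, -0.006, -0.005, 0], [0.1, -0.72, 0.66, 0.24, -0.006, -0.005, 0]],
  ],
)

```text
time_s: 19.42
ee_pos: [664.2, 152.3, 196.9]
ee_rot: [-179.3, -0.9, 80.7]
force: [-3.2, 8.2, 11.5]
gripper_width: 28.3
```

```bash
python3 tn.py 4 7 1.6
```

```text
theta 134.4 rad 65.0 F [-3.2  8.2 11.5] Ftan -8.5 z 196.9 z-plane 0.3 rot [-179.3   -0.9   80.7] w 28.3 t 19.43
[[0.1,-0.71,0.65,0.24,-0.004,-0.005,0.001],[0.1,-0.78,0.56,0.24,-0.004,-0.005,0.001],[0.1,-0.84,0.46,0.23,-0.004,-0.005,0.001],[0.1,-0.89,0.35,0.22,-0.004,-0.005,0.001]] -> th 162.4
```

Call:
move_arm(
  increments=[
    [[0.1, -0.7, 0.65, 0.25, -0.004, -0.005, 0], [0.1, -0.8, 0.55, 0.25, -0.004, -0.005, 0], [0.1, -0.85, 0.45, 0.24, -0.004, -0.005, 0], [0.1, -0.9, 0.35, 0.23, -0.004, -0.005, 0]],
  ],
)

```text
time_s: 19.92
ee_pos: [674.7, 129.9, 196.2]
ee_rot: [-180.0, -1.1, 80.9]
force: [-0.9, 5.8, 9.6]
gripper_width: 28.0
```

```bash
python3 tn.py 4 7 1.3
```

```text
theta 156.4 rad 64.7 F [-0.9  5.8  9.6] Ftan -5.8 z 196.2 z-plane 0.5 rot [-180.    -1.1   80.9] w 28.0 t 19.93
[[0.1,-0.87,0.33,0.24,-0.0,-0.006,0.001],[0.1,-0.9,0.21,0.23,-0.0,-0.006,0.001],[0.1,-0.92,0.1,0.22,-0.0,-0.006,0.001],[0.1,-0.93,-0.01,0.21,-0.0,-0.006,0.001]] -> th 184.4
```

Call:
move_arm(
  increments=[
    [[0.1, -0.87, 0.33, 0.27, 0, -0.006, 0], [0.1, -0.9, 0.2, 0.26, 0, -0.006, 0], [0.1, -0.92, 0.1, 0.25, 0, -0.006, 0], [0.1, -0.93, 0, 0.23, 0, -0.006, 0]],
  ],
)

```text
time_s: 20.42
ee_pos: [675.6, 102.5, 195.7]
ee_rot: [179.7, -0.9, 81.0]
force: [2.3, 2.3, 9.7]
gripper_width: 27.8
```

```bash
python3 tn.py 4 7 1.0
```

```text
theta 180.9 rad 64.5 F [2.3 2.3 9.7] Ftan -2.7 z 195.7 z-plane 0.2 rot [179.7  -0.9  81. ] w 27.8 t 20.43
[[0.1,-0.89,-0.04,0.22,0.002,-0.004,0.002],[0.1,-0.88,-0.18,0.21,0.002,-0.004,0.002],[0.1,-0.85,-0.28,0.2,0.002,-0.004,0.002],[0.1,-0.81,-0.38,0.19,0.002,-0.004,0.002]] -> th 208.9
```

Call:
move_arm(
  increments=[
    [[0.1, -0.88, -0.05, 0.25, 0.002, -0.004, 0.002], [0.1, -0.87, -0.18, 0.24, 0.002, -0.004, 0.002], [0.1, -0.84, -0.28, 0.22, 0.002, -0.004, 0.002], [0.1, -0.8, -0.38, 0.21, 0.002, -0.004, 0.002]],
  ],
)

```text
time_s: 20.92
ee_pos: [664.7, 76.5, 196.4]
ee_rot: [179.3, -0.8, 80.5]
force: [3.3, 3.0, 9.4]
gripper_width: 28.0
```

```bash
python3 tn.py 5 7 0.8
```

```text
theta 206.2 rad 64.3 F [3.3 3.  9.4] Ftan -4.3 z 196.4 z-plane 0.2 rot [179.3  -0.8  80.5] w 28.0 t 20.93
[[0.1,-0.78,-0.4,0.19,0.004,-0.004,-0.0],[0.1,-0.71,-0.52,0.18,0.004,-0.004,-0.0],[0.1,-0.64,-0.6,0.18,0.004,-0.004,-0.0],[0.1,-0.56,-0.67,0.17,0.004,-0.004,-0.0],[0.1,-0.48,-0.74,0.17,0.004,-0.004,-0.0]] -> th 241.2
```

Call:
move_arm(
  increments=[
    [[0.1, -0.78, -0.4, 0.23, 0.004, -0.004, 0], [0.1, -0.7, -0.5, 0.22, 0.004, -0.004, 0], [0.1, -0.64, -0.6, 0.21, 0.004, -0.004, 0], [0.1, -0.56, -0.67, 0.2, 0.004, -0.004, 0]],
  ],
)

```text
time_s: 21.42
ee_pos: [645.4, 58.5, 197.8]
ee_rot: [179.0, -0.7, 80.6]
force: [5.2, 0.8, 8.0]
gripper_width: 28.1
```

```bash
python3 tn.py 5 7 0.8
```

```text
theta 229.8 rad 64.3 F [5.2 0.8 8. ] Ftan -4.8 z 197.8 z-plane 0.1 rot [179.   -0.7  80.6] w 28.1 t 21.43
[[0.1,-0.56,-0.68,0.18,0.005,-0.004,-0.0],[0.1,-0.44,-0.76,0.18,0.005,-0.004,-0.0],[0.1,-0.35,-0.81,0.17,0.005,-0.004,-0.0],[0.1,-0.25,-0.84,0.17,0.005,-0.004,-0.0],[0.1,-0.14,-0.87,0.17,0.005,-0.004,-0.0]] -> th 264.8
```

Call:
move_arm(
  increments=[
    [[0.1, -0.56, -0.68, 0.26, 0.005, -0.004, 0], [0.1, -0.44, -0.76, 0.25, 0.005, -0.004, 0], [0.1, -0.35, -0.81, 0.24, 0.005, -0.004, 0], [0.1, -0.25, -0.84, 0.23, 0.005, -0.004, 0]],
  ],
)

```text
time_s: 21.92
ee_pos: [621.6, 49.9, 199.0]
ee_rot: [178.4, -0.4, 80.5]
force: [4.6, -2.3, 10.0]
gripper_width: 27.9
```

```bash
python3 tn.py 5 7 0.8
```

```text
theta 252.6 rad 64.3 F [ 4.6 -2.3 10. ] Ftan -4.2 z 199.0 z-plane -0.4 rot [178.4  -0.4  80.5] w 27.9 t 21.93
[[0.1,-0.25,-0.84,0.15,0.008,-0.002,-0.0],[0.1,-0.11,-0.87,0.15,0.008,-0.002,-0.0],[0.1,-0.01,-0.88,0.15,0.008,-0.002,-0.0],[0.1,0.1,-0.87,0.15,0.008,-0.002,-0.0],[0.1,0.2,-0.85,0.16,0.008,-0.002,-0.0]] -> th 287.6
```

Call:
move_arm(
  increments=[
    [[0.1, -0.24, -0.84, 0.22, 0.008, -0.002, 0], [0.1, -0.11, -0.87, 0.22, 0.008, -0.002, 0], [0.1, 0, -0.88, 0.22, 0.008, -0.002, 0], [0.1, 0.1, -0.87, 0.22, 0.008, -0.002, 0]],
  ],
)

```text
time_s: 22.42
ee_pos: [596.1, 51.1, 200.9]
ee_rot: [178.5, -0.0, 80.5]
force: [3.9, -4.6, 9.6]
gripper_width: 28.1
```

```bash
python3 tn.py 5 7 0.8
```

```text
theta 275.4 rad 64.4 F [ 3.9 -4.6  9.6] Ftan -4.9 z 200.9 z-plane -0.6 rot [178.5  -0.   80.5] w 28.1 t 22.43
[[0.1,0.1,-0.87,0.16,0.008,-0.0,-0.0],[0.1,0.23,-0.85,0.16,0.008,-0.0,-0.0],[0.1,0.33,-0.81,0.16,0.008,-0.0,-0.0],[0.1,0.43,-0.77,0.17,0.008,-0.0,-0.0],[0.1,0.52,-0.71,0.18,0.008,-0.0,-0.0]] -> th 310.4
```

Call:
move_arm(
  increments=[
    [[0.1, 0.1, -0.87, 0.23, 0.008, 0, 0], [0.1, 0.23, -0.85, 0.23, 0.008, 0, 0], [0.1, 0.33, -0.81, 0.23, 0.008, 0, 0], [0.1, 0.43, -0.77, 0.23, 0.008, 0, 0]],
  ],
)

```text
time_s: 22.92
ee_pos: [572.5, 62.5, 202.4]
ee_rot: [178.9, 0.2, 80.5]
force: [2.4, -5.9, 12.6]
gripper_width: 28.2
```

```bash
python3 tn.py 5 7 0.8
```

```text
theta 298.9 rad 64.6 F [ 2.4 -5.9 12.6] Ftan -5.5 z 202.4 z-plane -1.0 rot [178.9   0.2  80.5] w 28.2 t 22.93
[[0.1,0.44,-0.75,0.15,0.006,0.001,-0.0],[0.1,0.55,-0.68,0.16,0.006,0.001,-0.0],[0.1,0.63,-0.61,0.16,0.006,0.001,-0.0],[0.1,0.7,-0.53,0.17,0.006,0.001,-0.0],[0.1,0.76,-0.44,0.18,0.006,0.001,-0.0]] -> th 333.9
```

Call:
move_arm(
  increments=[
    [[0.1, 0.44, -0.75, 0.19, 0.006, 0, 0], [0.1, 0.55, -0.68, 0.2, 0.006, 0, 0], [0.1, 0.63, -0.61, 0.2, 0.006, 0, 0], [0.1, 0.7, -0.53, 0.2, 0.006, 0, 0]],
  ],
)

```text
time_s: 23.42
ee_pos: [554.1, 84.3, 204.2]
ee_rot: [179.3, 0.7, 80.5]
force: [-0.3, -3.9, 11.3]
gripper_width: 27.9
```

```bash
python3 tn.py 5 7 0.6
```

```text
theta 324.3 rad 64.9 F [-0.3 -3.9 11.3] Ftan -3.4 z 204.2 z-plane -0.7 rot [179.3   0.7  80.5] w 27.9 t 23.43
[[0.1,0.72,-0.47,0.18,0.003,0.003,-0.0],[0.1,0.77,-0.37,0.19,0.003,0.003,-0.0],[0.1,0.81,-0.28,0.2,0.003,0.003,-0.0],[0.1,0.84,-0.18,0.21,0.003,0.003,-0.0],[0.1,0.85,-0.07,0.22,0.003,0.003,-0.0]] -> th 359.3
```

Call:
move_arm(
  increments=[
    [[0.1, 0.72, -0.47, 0.2, 0.003, 0.003, 0], [0.1, 0.77, -0.37, 0.2, 0.003, 0.003, 0], [0.1, 0.7, -0.25, 0.21, 0.003, 0.003, 0], [0.1, 0.4, -0.08, 0.21, 0.003, 0.003, 0]],
  ],
)

```text
time_s: 23.92
ee_pos: [547.3, 108.3, 205.1]
ee_rot: [179.5, 0.3, 80.6]
force: [-2.0, -4.1, 11.5]
gripper_width: 28.3
```

```bash
python3 tn.py 3 4 0.6
```

```text
theta 346.5 rad 65.0 F [-2.  -4.1 11.5] Ftan -4.0 z 205.1 z-plane -0.5 rot [179.5   0.3  80.6] w 28.3 t 23.93
[[0.1,0.5,-0.11,0.22,0.003,0.001,-0.0],[0.1,0.51,-0.07,0.22,0.003,0.001,-0.0],[0.1,0.51,-0.04,0.22,0.003,0.001,-0.0]] -> th 358.5
```

Call:
move_arm(
  increments=[
    [[0.1, 0.5, -0.1, 0.22, 0.003, 0, 0], [0.1, 0.5, -0.07, 0.22, 0.003, 0, 0], [0.1, 0.4, -0.04, 0.22, 0.003, 0, 0], [0.1, 0.1, 0, 0.22, 0, 0, 0]],
  ],
)

```text
time_s: 24.42
ee_pos: [547.4, 121.2, 205.2]
ee_rot: [179.6, 0.5, 80.6]
force: [-1.6, -2.7, 11.0]
gripper_width: 27.8
```

```bash
python3 tn.py 1 2 0.6; python3 st.py
```

```text
theta 357.8 rad 65.1 F [-1.6 -2.7 11. ] Ftan -2.8 z 205.2 z-plane -0.4 rot [179.6   0.5  80.6] w 27.8 t 24.43
[[0.1,0.29,-0.0,0.23,0.002,0.002,-0.0]] -> th 359.8
press x -62.52622326517909 front 52.47377673482091 lat 185.19969065222858 [-1.6 -2.7 11. ] [-0.46  0.95  0.03] [179.64   0.46  80.56] [547.4 121.2 205.2]
```

Call:
move_arm(
  increments=[
    [[0.1, 0.17, 0, 0.22, 0.002, 0.002, 0], [0.1, 0.15, 0, 0.22, 0, 0.002, 0]],
  ],
)

```text
time_s: 24.68
ee_pos: [547.7, 123.2, 205.3]
ee_rot: [179.6, 0.3, 80.6]
force: [-1.5, -3.8, 11.8]
gripper_width: 27.9
```

```bash
python3 tn.py 1 2 0.6
python3 - <<'E'
from h import *
g=grab('scene'); f=grab('top')
x=np.hstack([cv2.resize(g['color'][170:250,190:280],(400,355)),cv2.resize(f['color'][130:210,205:300],(400,355))])
cv2.imwrite('pics/mk.png',x[...,::-1])
# yellow pixels
for n,i in(('scene',g),('top',f)):
    h=cv2.cvtColor(i['color'],cv2.COLOR_RGB2HSV); m=(h[...,0]>22)&(h[...,0]<35)&(h[...,1]>150)&(h[...,2]>120); v,u=np.nonzero(m)
    k=(u>(190 if n=='scene' else 205))&(u<300)&(v<260 if n=='scene' else v<200)&(v>(170 if n=='scene' else 130)); print(n,list(zip(u[k],v[k])))
E
```

```text
theta 359.6 rad 65.1 F [-1.5 -3.8 11.8] Ftan -4.0 z 205.3 z-plane -0.3 rot [179.6   0.3  80.6] w 27.9 t 24.68
[[0.1,0.29,0.0,0.22,0.002,0.002,-0.0]] -> th 361.6
scene [(np.int64(257), np.int64(214)), (np.int64(257), np.int64(215)), (np.int64(258), np.int64(215)), (np.int64(257), np.int64(216)), (np.int64(258), np.int64(216)), (np.int64(257), np.int64(217)), (np.int64(258), np.int64(217)), (np.int64(257), np.int64(218)), (np.int64(258), np.int64(218)), (np.int64(258), np.int64(219)), (np.int64(258), np.int64(220)), (np.int64(258), np.int64(221)), (np.int64(258), np.int64(222))]
top []
```

View pics/mk.png

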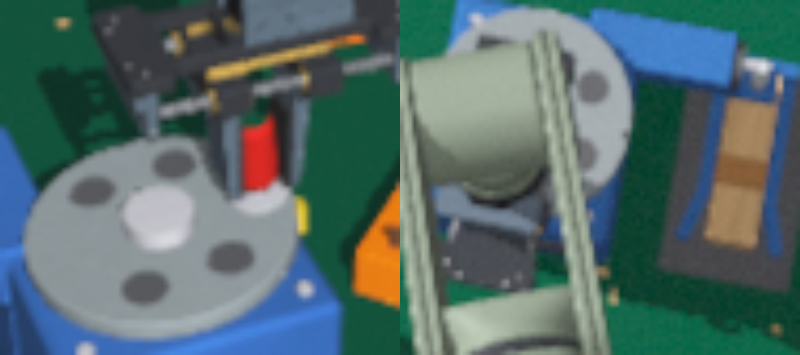

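The view shows the wheel back with the grip at the front beside the yellow pointer at (302,215), theta 359.6°. I'll relax the press and let go.

Call:
move_arm(
  increments=[
    [[0.1, 0.02, 0, 0.1, 0, 0, 0], [0.1, 0, 0, 0, 0, 0, 0], [0.1, 0, 0, -0.03, 0, 0, 0], [0.1, 0, 0, 0, 0, 0, 0]],
  ],
)

```text
time_s: 25.28
ee_pos: [547.9, 123.2, 208.6]
ee_rot: [179.4, 0.2, 80.5]
force: [2.2, -0.7, 2.0]
gripper_width: 28.0
```

```bash
python3 tn.py 1 2 0.6
```

```text
theta 359.6 rad 65.0 F [ 2.2 -0.7  2. ] Ftan -0.4 z 208.6 z-plane 3.0 rot [179.4   0.2  80.5] w 28.0 t 25.27
[[0.1,0.29,-0.0,0.3,0.003,0.001,-0.0]] -> th 361.6
```

Call:
move_arm(
  increments=[
    [[0.7, 0, 0, 0, 0, 0, 0], [0.7, 0, 0, 0, 0, 0, 0], [0.7, 0, 0, 0, 0, 0, 0], [0.7, 0, 0, -1.5, 0, 0, 0], [0.7, 0, 0, -3, 0, 0, 0], [0.7, 0, 0, -3, 0, 0, 0], [0.7, 0, 0, -3, 0, 0, 0], [0.7, 0.5, -3, -1, 0, 0, 0], [0.7, 1, -4, 0, 0, 0, 0], [0.7, 1, -4, 0, 0, 0, 0], [0.7, 1, -3, 0, 0, 0, 0], [0.7, 0, 0, 0, 0, 0, 0]],
  ],
)

```text
time_s: 26.78
ee_pos: [410.6, 183.5, 332.9]
ee_rot: [179.1, -0.1, 80.5]
force: [0.8, 1.4, 0.7]
gripper_width: 63.8
```

Run:
```python
from h import *
g=grab('scene'); f=grab('top'); s=monitor.state(); print(s['ee_pos'],s['force'],s['qvel'].round(2),s['time_s'])
x=np.hstack([cv2.resize(g['color'][150:270,150:290],(400,343)),cv2.resize(f['color'][125:205,205:300],(400,343))])
cv2.imwrite('pics/end.png',x[...,::-1])
o=np.load('top0.npy')[...,:3].astype(np.uint8); n=f['color']
def redc(i,hue=None):
    h=cv2.cvtColor(i,cv2.COLOR_RGB2HSV); v,u=np.indices(h.shape[:2]); m=((h[...,0]<8)|(h[...,0]>172))&(h[...,1]>110)&(u>205)&(u<264)&(v>128)&(v<190); return u[m].mean().round(2) if m.any() else None,v[m].mean().round(2) if m.any() else None,m.sum()
print('red before/after',redc(o),redc(n))
# dowel height on the rail from depth
c,sn=np.cos(np.radians(-9)),np.sin(np.radians(-9))
P=cloud(f)-[622.5,10.2,0]; X=c*P[...,0]+sn*P[...,1]; Y=-sn*P[...,0]+c*P[...,1]; m=(X>-85)&(X<20)&(abs(Y+85)<18); print('rail z med',np.median(P[m][:,2]),'n',m.sum())
# moved things? mallet, glue, offcut
d=np.abs(o.astype(int)-n.astype(int)).sum(2)
for nm,b in(('mallet',(130,155,208,212)),('glue',(362,130,390,160)),('offcut_b',(185,215,215,235))):
    q=d[b[1]:b[3],b[0]:b[2]]; print(nm,(q>90).mean().round(3))
```

```text
[412.33366333 182.88594806 332.39857513] [ 1.11463295  1.02000608 -0.40639726] [-0.93  1.3  -0.25 -0.07 -0.31  0.07] 26.875
red before/after (np.float64(231.75), np.float64(172.65), np.int64(20)) (np.float64(232.15), np.float64(172.8), np.int64(20))
rail z med 44.725811697900326 n 279
mallet 0.239
glue 0.0
offcut_b 0.775
```

View pics/end.png

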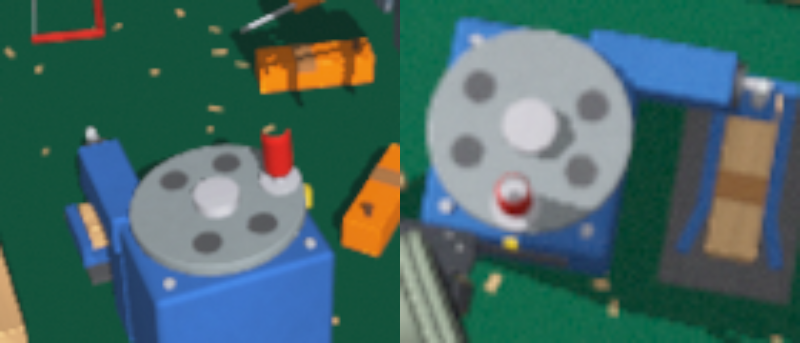

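The view shows the grip at the front above the pointer, the rail home under the ram, and the arm clear. The differences at the offcut and mallet in the top view may just be the arm and its shadow, so I'll check them in the scene view, along with the wheel angle from its holes.

Run:
```python
from h import *
o=np.load('top0.npy')[...,:3].astype(np.uint8); n=grab('top')['color']; so=np.load('scene0.npy')[...,:3].astype(np.uint8); sn=grab('scene')['color']
def holes(i):
    h=cv2.cvtColor(i,cv2.COLOR_RGB2HSV); r=[]
    for u0,v0 in((224,145),(251,149),(220,160.5),(248,164.5)):
        w=h[...,2].astype(float); v,u=np.indices(w.shape); m=np.hypot(u-u0,v-v0)<6.5; k=np.clip(np.median(w[m])+10-w,0,None)*m; r.append([(u*k).sum()/k.sum(),(v*k).sum()/k.sum()])
    return np.array(r)
A,B=holes(o),holes(n); print(A.round(1).tolist(),B.round(1).tolist())
M,_=cv2.estimateAffinePartial2D(A,B); print('wheel rot deg (image, +cw)',np.degrees(np.arctan2(M[1,0],M[0,0])))
def red(i):
    h=cv2.cvtColor(i,cv2.COLOR_RGB2HSV); v,u=np.indices(h.shape[:2]); m=((h[...,0]<8)|(h[...,0]>172))&(h[...,1]>130)&(u>230)&(u<262)&(v>185)&(v<220); return u[m].mean(),v[m].mean()
print('scene red',red(so),red(sn))
def cen(i,b,hi=25):
    h=cv2.cvtColor(i,cv2.COLOR_RGB2HSV)[b[1]:b[3],b[0]:b[2]]; m=(h[...,0]<hi)&(h[...,1]>40)&(h[...,2]>70); v,u=np.nonzero(m); return u.mean().round(1),v.mean().round(1),len(u)
for nm,b in(('offcut',(308,248,338,276)),('mallet',(245,275,365,365)),('glue',(125,145,155,195))): print(nm,cen(so,b),cen(sn,b))
```

```text
[[223.6, 144.8], [250.3, 149.4], [220.5, 159.9], [247.4, 164.5]] [[223.6, 144.8], [250.4, 149.3], [220.5, 159.9], [247.5, 164.5]]
wheel rot deg (image, +cw) -0.13006697059662492
scene red (np.float64(246.81690140845072), np.float64(203.5)) (np.float64(246.74647887323943), np.float64(203.50704225352112))
offcut (np.float64(14.0), np.float64(15.0), 266) (np.float64(14.0), np.float64(15.0), 266)
mallet (np.float64(70.3), np.float64(43.5), 2924) (np.float64(70.3), np.float64(43.5), 2923)
glue (np.float64(14.4), np.float64(21.0), 123) (np.float64(14.3), np.float64(21.1), 124)
```

All checks agree, so I'll hand it in.

```bash
python3 -c "
from h import *
print(job.job_done())"
```

```text
the job is handed in; nothing more can be done
None
```

The job is handed in at about 27 s of the 72 s allowed. The rail is in the press and the wheel is back at its mark after one clockwise revolution. I could not check directly that the dowel is flush.

- **Rail:** I slid it into the channel until it touched the end stop at about 4–7 N. Its rear end then measured about -85 mm in press x, which is the home position.
- **Handle:** I pressed it down first and kept it at 8–13 N at every reading (about 2–3.5 mm down). Those readings came only at the end of each short move.
- **Wheel angle:** The wheel holes and the red grip in the scene view put it within about 0.2° of where it started. The hand's pose gave 359.6°. The red centroid in the top view had shifted by 0.4 pixel, about 1°, which disagrees slightly; I put that down to the few pixels it is measured on.
- **Dowel:** It lies hidden under the head. The evidence that it was driven is the rise in turning force to about 9 N from about 110° to 135°, falling away by about 180°.
- **Mallet, glue bottle and offcut:** They are unmoved in the scene view. The top view differed at the mallet and offcut, which I took to be the arm and its shadow.

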